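Pin a microscope stage plate into line on its carrier

ROBOT

A 6-joint arm with a two-finger parallel gripper is mounted at the origin on the work surface. World frame = base frame: x ahead of the robot, y to its left, z up, the work surface at z = 0. Lengths are in m, angles in rad, forces in N, time in s.
With the tool pointing down it reaches from about 0.25 to 0.775 m from the base axis. Payload 8.9 kg.
Tool frame: the origin (TCP) lies midway between the tips of the shut fingers; the grasp point (between the pads) lies 19 mm behind it; x points along the fingers, y is the direction in which the jaws open and shut, and the axes are right-handed (so a half turn about x gives the same grasp; the last joint's range is limited). The gripper opens to 85 mm and grips with 20 to 120 N. Pads are 22 mm wide; open, the fingers measure 114 mm over their backs; the gripper's body (76 mm by 85 mm) begins 54 mm behind the grasp point. The pads swing forward as they close: fully open they stand 13 mm farther back than shut.
Start: joints at [-1.36, 0.291, -0.153, 1.127, 0, 1.431], TCP at [0.18, -0.493, 0.231] pointing down, gripper open.
Joint ranges: [-2.52, 2.52], [-0.91, 1.74], [-1.3, 1.37], [-1.96, 2.02], [-1.52, 1.47], [-3.14, 3.14]. Speed limits (rad/s): [2.22, 2.22, 2.79, 3.14, 3.14, 3.14].

INTERFACE

Orientations are given as a rotation vector (axis times angle).
In Python, from bench import move_pose, servo_line, movej, gripper_open, close, wait, inverse_kinematics, get_obs, grab_frame, IKError, finish_job gives the robot as it stands. Calls block until the motion is done:
- move_pose(position, orientation): joint-space move of the TCP to a pose.
- servo_line(position, rot=None, feed=0.15, guard=None): straight line of the TCP; rot=None keeps the orientation; feed is the mean speed in m/s. With guard (N) it stops when the force on the tool has changed by that much, and returns True; else False.
- movej(angles): joint-space move.
- gripper_open() and close(): open the fingers fully, or close them until they stop; the grip force is fixed at half the most.
- wait(seconds).
- inverse_kinematics(position, orientation): joint angles nearest the present ones, or None.
- get_obs(): the state.
- grab_frame(name): name is "side" or "top" or "wrist"; returns a dict with "img" (420x560x3 uint8, red, green, blue), "fx", "fy", "cx", "cy" (pixels), "k1" (the pictures are not rectified: a ray, as slopes to the right and down, at radius r is drawn at 1 + k1 r^2 times it, then the intrinsics apply), "R" (3x3) and "t" (3): a world point X has camera coordinates R X + t. Camera axes: x right, y down, z forward; pixel columns grow to the right and rows downward; lengths in m; the calibration is good to about 2 mm. A picture is of the moment at which its call begins. There is no depth.
A pose or a line that the arm cannot do raises IKError and nothing moves.
- finish_job(): hands the job in, once; it reports no verdict.
The state is a dict: "time": time; "joints": joint angles; "joint_velocities": joint speeds; "tau": joint torques, N m; "eef_pos": TCP position; "tool_rot": TCP orientation; "force": force on the tool from outside, world axes, zero at the start; "moment": the same for the moment, N m; "opening": finger opening in m.
Only numpy, scipy, OpenCV 4.12 (cv2) and the standard library are available. Lean on these libraries where they do the work, as an engineer would, in place of code of your own. Each camera call takes 0.05 s, during which the arm holds its last target.

TASK

The top plate of the microscope stage has been laid back on its carrier, but their holes do not quite line up. Drive the red-headed taper pin through the plate's brass-ringed hole and on through the carrier beneath until its flange sits fully home on the plate, so that it pulls the holes into line; then fit the brass-headed dowel fully home in the steel-ringed hole and leave both pins in. Work by feel and never force it: when a pin binds, ease it over towards its hole instead of pushing harder, so that no pin ever bears on the carrier with more than 15 N and the stage is never pressed with more than 35 N; leave everything else on the bench undisturbed.

Things in the scene. Friction and masses are not known exactly. Their poses are not given: they have to be found in the camera images.
- cradle: Fixed assembly cradle: aluminium base 160 x 210 x 12 mm with four posts, holding the dark stage carrier, a rigid 118 x 164 x 14 mm plate, top 59 mm over the bench, drive knobs hanging at local -x. Origin: centre of the underside; z up. The carrier's two through holes are the same sizes as the top plate's (120 mm apart along local y), with free space beneath, hidden by the plate.
- plate: Black stage top plate, 130 (x) x 178 (y) x 10 mm, 0.5 to 0.8 kg, lying loose and flat on the carrier, top 69 mm over the bench; slides when pushed sideways with 1 to 2 N. Origin: centre of its underside; z up. 37 mm light opening in the middle; grey slide clip up to 11 mm above its top at local y -14 to 27, x -40 to 58 mm. Its yaw is off the carrier's by up to 1.2 degrees.
- taper_hole (a point): Centre of the mouth of the taper pin's hole, on the plate's top face (local x 0, y +60 mm): 16 mm through hole with a brass ring, sharp-edged. The carrier's hole beneath lies 2.5 to 5.5 mm off to one side, direction not known: find it by feel. The carrier does not give way: the pin must follow its hole, and the plate follows the pin.
- dowel_hole (a point): Centre of the mouth of the dowel's hole, on the plate's top face (local x 0, y -60 mm): 12 mm through hole with a steel ring, sharp-edged. Once the taper pin is home the carrier's hole beneath lies within about 3.5 mm of it.
- taper_head (a point): Taper pin, steel with a red head, 0.13 kg, 87 mm overall; stands upright in one of the three holes of the grey rack. Head: cylinder of 20 mm diameter, 34 mm high, on a flange of 24 mm diameter, 4 mm thick. This point is the centre of the head, 21 mm above the flange's underside (17 mm below the top of the head). Its z axis points up along the pin.
- taper: The taper pin; its origin is the lower tip, 49 mm below the flange's underside, 70 mm below the centre of the head: 3 mm across at the tip, widening evenly to 15 mm at 32 mm above the tip, then 15 mm parallel for 17 mm up to the flange.
- dowel_head (a point): Dowel, steel with a brass head, 0.09 kg, 68 mm overall; stands upright in one of the three holes of the grey rack. Head: cylinder of 20 mm diameter, 34 mm high, on a flange of 24 mm diameter, 4 mm thick. This point is the centre of the head, 21 mm above the flange's underside (17 mm below the top of the head). Its z axis points up along the pin.
- dowel: The dowel; its origin is the lower tip, 30 mm below the flange's underside, 51 mm below the centre of the head: 4 mm across at the tip, widening evenly to 11 mm at 12 mm above the tip, then 11 mm parallel for 18 mm up to the flange.
- rack: Fixed grey pin rack, block 170 (x) x 50 (y) x 60 mm high. Origin: centre of its underside; z up. Three 16 mm holes, 54 mm deep, at local x -55, 0 and +55 mm; each holds one pin (in any order), flange resting on the rack's top at 60 mm.
- spare_head (a point): Centre of the head of a spare pin (black head, 20 mm across, 8 mm shank) in the rack's third hole: leave it there.
- objective: Bystander: steel objective lens, 28 mm across, 46 mm high, standing; origin under its centre.
- eyepiece: Bystander: black eyepiece, 42 mm across, 56 mm high, standing; origin under its centre.
- slidebox: Bystander: blue slide box with pale lid, 90 x 170 x 37 mm; origin under its centre.
- oil: Bystander: small amber oil bottle, 32 mm across, 70 mm high; origin under its centre.
- driver: Bystander: screwdriver with green handle, 160 mm long along its x, lying; origin under its middle.
- jar: Bystander: clear jar with white lid, 60 mm across, 60 mm high; origin under its centre.
- tray: Bystander: pale parts tray with screws, 110 x 150 x 22 mm; origin under its centre.

How it is judged:
By the outcome, as a careful person would: the job done as asked, in the order asked, and still so for the second after the job is handed in, with the robot touching nothing.
It also fails if it takes over 58 s, if anything falls off the work surface, if the arm or the gripper's body presses on something with over 40 N, if the wrist force passes 120 N, or if a joint passes its speed limit or range.

## Working session

There is one attempt and no reset: what is moved stays moved. The work goes in short steps, each a Python script; the robot and the scene stay as the last script left them, time stands still between calls to the robot, and variables do not carry over. Pictures are saved under pics/ and viewed, and the job is handed in when it is done.

```bash
ls; mkdir -p pics; python3 - <<'E'
from bench import *
import cv2
o=get_obs();print({k:o[k] for k in('time','eef_pos','tool_rot','force','opening')})
for n in('top','side'):
    f=grab_frame(n);cv2.imwrite(f'pics/{n}0.png',f['img'][:,:,::-1]);print(n,f['fx'],f['cx'],f['cy'],f['k1'],f['R'],f['t'])
E
```

```text
pics
{'time': 0.0, 'eef_pos': array([ 0.17981404, -0.49275834,  0.23073027]), 'tool_rot': array([ 2.03168974,  0.36037232, -2.03183799]), 'force': array([-0.03610523,  0.43599378,  0.27691576]), 'opening': 0.08529623989308815}
top 399.51843164281763 280.40431080516595 203.8063534774427 -0.06438354807547343 [[ 0.01458057 -0.99981006 -0.0129326 ]
 [-0.99098991 -0.0127273  -0.13333044]
 [ 0.13314052  0.01476011 -0.99098726]] [-0.01606046  0.57787383  1.07034959]
side 393.24925505665965 279.92706461202374 205.28391552708138 -0.1044042457562006 [[ 0.99801288 -0.06266885 -0.00655081]
 [-0.04256656 -0.59389904 -0.80341273]
 [ 0.04645843  0.8020951  -0.59538648]] [-0.56503371  0.08296648  0.97136433]
```

View pics/top0.png

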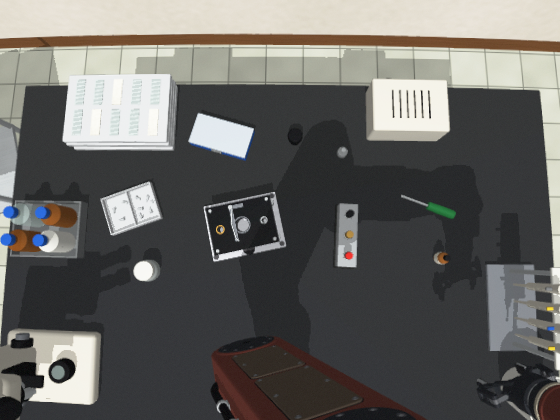

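View pics/side0.png

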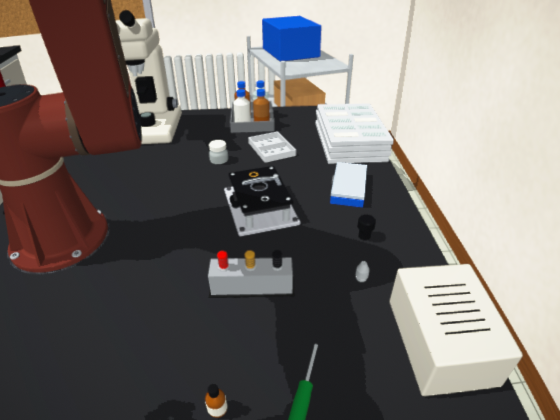

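```bash
cat > h.py <<'E'
import numpy as np, cv2
from bench import *
from scipy.spatial.transform import Rotation as Ro
def ray(f,u,v):
    x=(u-f['cx'])/f['fx'];y=(v-f['cy'])/f['fy']
    k=f['k1']; a,b=x,y
    for _ in range(30):
        s=1+k*(a*a+b*b); a,b=x/s,y/s
    R=np.array(f['R']);t=np.array(f['t'])
    return -R.T@t, R.T@np.array([a,b,1.])
def onplane(f,u,v,z):
    c,d=ray(f,u,v); return c+d*(z-c[2])/d[2]
def down(yaw):  # tool x down, tool y at world angle yaw
    y=np.array([np.cos(yaw),np.sin(yaw),0]);x=np.array([0,0,-1.])
    return Ro.from_matrix(np.c_[x,y,np.cross(x,y)]).as_rotvec()
def grab(n,name):
    f=grab_frame(n);cv2.imwrite(f'pics/{name}.png',f['img'][:,:,::-1]);
    import pickle;pickle.dump(f,open(f'pics/{name}.pkl','wb'));return f
E
python3 - <<'E'
from h import *
f=grab('top','top1')
for n,u,v,z in [('red',348,255,.098),('brass',349,234,.098),('blk',350,213,.098),('bring',220,229.5,.069),('sring',264,220,.069)]:
    print(n,onplane(f,u,v,z))
o=get_obs();print(o['time'],Ro.from_rotvec(o['tool_rot']).as_matrix())
for p,y in [((.40,-.19,.2),np.pi/2),((.40,-.19,.2),-np.pi/2),((.46,.05,.2),0),((.46,.05,.2),np.pi)]:
    print(p,y,inverse_kinematics(p,down(y)))
E
```

```text
red [ 0.43889263 -0.18556051  0.098     ]
brass [ 0.49316684 -0.18847494  0.098     ]
blk [ 0.5481251  -0.19149212  0.098     ]
bring [0.50225279 0.15262402 0.069     ]
sring [0.52950096 0.03484062 0.069     ]
0.15 [[-1.91914991e-04  3.42704116e-01 -9.39443373e-01]
 [ 9.41300154e-04 -9.39442913e-01 -3.42704140e-01]
 [-9.99999539e-01 -9.50068254e-04 -1.42294259e-04]]
(0.4, -0.19, 0.2) 1.5707963267948966 [-0.60882344  0.15773624 -0.41313519  0.99992489  0.         -0.60882344]
(0.4, -0.19, 0.2) -1.5707963267948966 [-0.60882344  0.15773624 -0.41313519  0.99992489  0.          2.53276922]
(0.46, 0.05, 0.2) 0 [-0.04993887  0.19496983 -0.36658544  1.00924106  0.          1.52085745]
(0.46, 0.05, 0.2) 3.141592653589793 [-0.04993887  0.19496983 -0.36658544  1.00924106  0.         -1.6207352 ]
```

```bash
python3 - <<'E'
from h import *
move_pose([.44,-.186,.24],down(1.517))
f=grab('wrist','w1')
o=get_obs();print(o['time'],o['eef_pos'],o['joints'],o['force'])
print(-f['R'].T@f['t'],f['R'],f['fx'],f['k1'])
E
```

```text
1.8833 [ 0.43984431 -0.18654067  0.23993939] [-5.54228903e-01  1.96048463e-01 -2.56058648e-01  1.11873424e+00
 -9.89463450e-05 -4.98615938e-01] [0.36030312 0.23809774 0.19009353]
[ 0.35643478 -0.18254515  0.3825923 ] [[ 5.51114637e-02  9.98480103e-01  4.57771691e-04]
 [ 9.43622627e-01 -5.22334482e-02  3.26876132e-01]
 [ 3.26403225e-01 -1.75826584e-02 -9.45067080e-01]] 374.30631916144927 0.020032746488904508
```

View pics/w1.png

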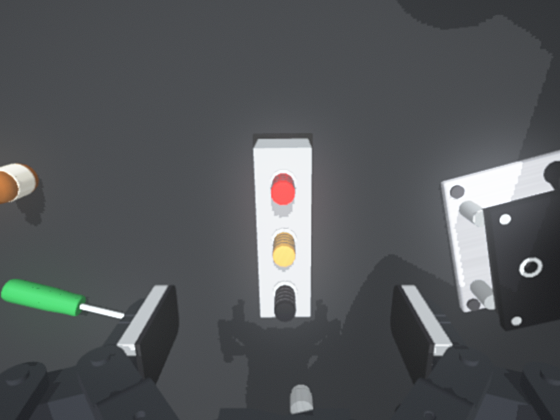

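```bash
python3 - <<'E'
import cv2,pickle
from h import *
f=pickle.load(open('pics/w1.pkl','rb'));im=f['img']
c=im[150:320,240:330][:,:,::-1]
c2=im[235:300,500:560][:,:,::-1]
cv2.imwrite('pics/c1.png',np.hstack([cv2.resize(c,None,fx=3.4,fy=3.4,interpolation=0),cv2.resize(c2,(480,578),interpolation=0)]))
hsv=cv2.cvtColor(im,cv2.COLOR_RGB2HSV)
m=((hsv[...,0]<6)|(hsv[...,0]>174))&(hsv[...,1]>150)&(hsv[...,2]>80)
m2=(hsv[...,0]>12)&(hsv[...,0]<30)&(hsv[...,1]>90)&(hsv[...,2]>80)
for mm,v0 in((m,(150,220)),(m2,(220,275))):
    ys,xs=np.nonzero(mm[v0[0]:v0[1],240:330]);print(xs.min()+240,xs.max()+240,ys.min()+v0[0],ys.max()+v0[0],len(xs))
E
```

```text
272 293 181 203 421
273 294 233 265 530
```

View pics/c1.png

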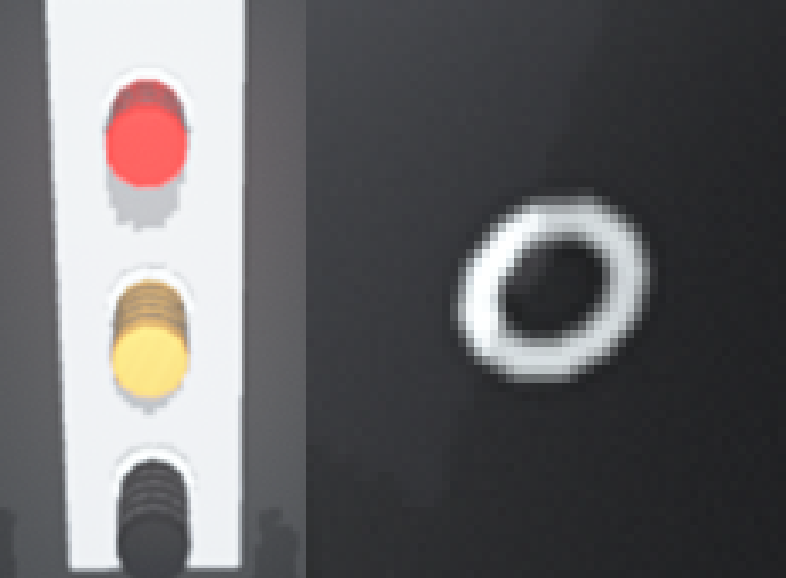

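```bash
python3 - <<'E'
from h import *
import pickle
f=pickle.load(open('pics/w1.pkl','rb'))
r=onplane(f,283.2,193.3,.098);b=onplane(f,284.1,256,.098);s=onplane(f,530.9,267.3,.069)
print(r,b,s,np.linalg.norm(r-b),np.degrees(np.arctan2(*(b-r)[1::-1])))
E
```

```text
[ 0.4401221  -0.18786127  0.098     ] [ 0.49488982 -0.19017739  0.098     ] [0.53280379 0.03684472 0.069     ] 0.05481667145204944 -2.4215862123660745
```

```bash
python3 - <<'E'
from h import *
servo_line([.4398,-.1872,.10],feed=.25)
servo_line([.4398,-.1872,.069],rot=down(1.523),feed=.1,guard=6)
close()
o=get_obs();print(o['time'],o['eef_pos'],o['force'],o['opening'])
f=grab('wrist','w2')
E
```

```text
3.675 [ 0.43995278 -0.18731295  0.06935856] [-1.94020004 -0.54697742  5.16477235] 0.018427288244272623
```

View pics/w2.png

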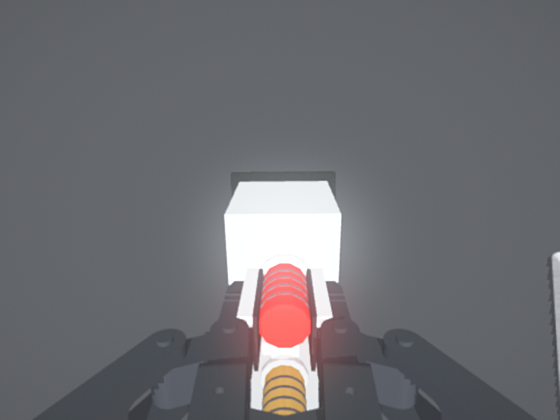

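```bash
python3 - <<'E'
from h import *
servo_line([.4400,-.1873,.165],feed=.2)
print(get_obs()['force'],get_obs()['opening'])
h=np.array([.504,.1535]);uy=np.array([-.2252,.9743])
p=h+.045*uy
move_pose([*p,.175],down(np.pi+.227-2*np.pi))
o=get_obs();print(o['time'],o['eef_pos'],o['joints'],o['force'],o['moment'],o['opening'])
f=grab('wrist','w3')
E
```

```text
[-1.29246236  1.18921161 -1.98496264] 0.018136626048946954
5.8 [0.49389861 0.19649057 0.17459539] [ 2.41273318e-01  3.42271108e-01 -2.34671338e-01  9.94543047e-01
 -3.47645909e-04 -1.55440913e+00] [ 0.53898004  0.1512437  -0.77132275] [-0.00643627  0.00689545 -0.01324445] 0.018755054319437713
```

View pics/w3.png

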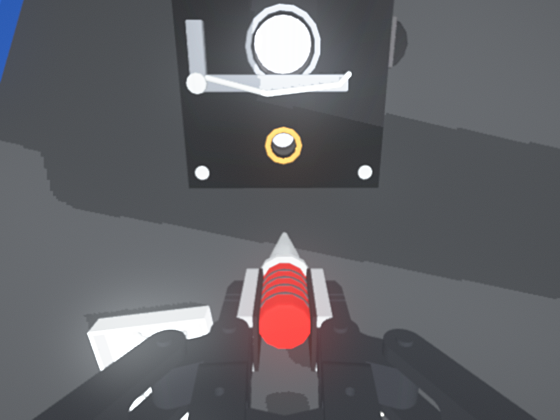

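```bash
python3 - <<'E'
from h import *
import pickle
f=pickle.load(open('pics/w3.pkl','rb'));im=f['img']
c=im[115:175,250:320][:,:,::-1]
cv2.imwrite('pics/c3.png',cv2.resize(c,None,fx=9,fy=9,interpolation=0))
hsv=cv2.cvtColor(im,cv2.COLOR_RGB2HSV)
m=((hsv[...,0]>12)&(hsv[...,0]<30)&(hsv[...,1]>120)&(hsv[...,2]>80)).astype(np.uint8);m[:110]=0;m[180:]=0
cs,_=cv2.findContours(m,cv2.RETR_EXTERNAL,cv2.CHAIN_APPROX_NONE);c=max(cs,key=len);e=cv2.fitEllipse(c);print(e)
print(onplane(f,*e[0],.069),-f['R'].T@f['t'])
for z in(.059,.045,.012): print(z,[onplane(f,u,v,z)[:2] for u,v in[(284,140),(284,132)]])
# tip of pin
print('tip ray at z', onplane(f,284,233,.175-.0584))
# white screws
for p in[(202,173),(365,172)]: print(onplane(f,*p,.069))
E
```

```text
((282.9662780761719, 145.72454833984375), (34.90647506713867, 35.44554901123047), 59.41492462158203)
[0.50520799 0.15310897 0.069     ] [0.51330063 0.11373921 0.31723667]
0.059 [array([0.50506026, 0.15072723]), array([0.50626361, 0.14546929])]
0.045 [array([0.50461352, 0.15273249]), array([0.5058821, 0.1471895])]
0.012 [array([0.50356049, 0.15745918]), array([0.50498285, 0.15124428])]
tip ray at z [0.49497521 0.19457338 0.1166    ]
[0.55455552 0.18335706 0.069     ]
[0.44715612 0.15803627 0.069     ]
```

View pics/c3.png

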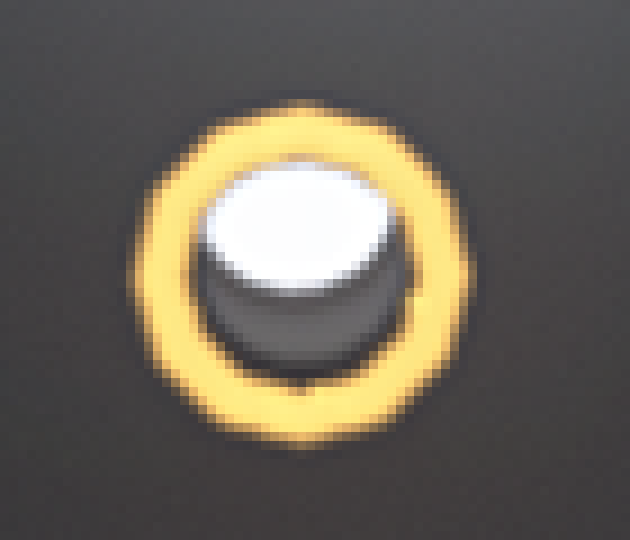

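```bash
python3 - <<'E'
from h import *
rot=down(np.pi+.2316-2*np.pi)
p=np.array([.5043,.1544])
move_pose([*p,.145],rot)
F0=np.mean([get_obs()['force'] for _ in range(3)],0)
o=get_obs();print(o['time'],o['eef_pos'],F0,o['moment'])
g=servo_line([*p,.117],feed=.06,guard=3)
o=get_obs();print(g,o['time'],o['eef_pos'],o['force']-F0)
for z in(.1155,.114):
    g=servo_line([*p,z],feed=.02,guard=3)
    o=get_obs();print(g,o['time'],o['eef_pos'],o['force']-F0)
np.save('F0.npy',F0)
E
```

```text
6.175 [0.50408537 0.15246089 0.14423174] [ 0.66193252  0.68320626 -2.14597827] [ 0.00902186 -0.00247609  0.01202475]
False 6.7917 [0.50422043 0.1545908  0.11690381] [-0.59948204 -0.18813649  0.54776302]
False 7.0417 [0.50443681 0.15442297 0.11565697] [-0.52275783 -1.02613597  0.78105342]
False 7.2917 [0.50426757 0.15436901 0.11397088] [-0.12121736 -0.38616019  0.57305411]
```

```bash
cat > ins.py <<'E'
from h import *
def avgF(n=3):
    a=[]
    for _ in range(n):
        a.append(get_obs()['force']); wait(.02)
    return np.mean(a,0)
def insert(p,z,zend,F0,step=.0013,gain=.00015,tmax=5,db=1.2,fl=4.,fz=6.,guard=6,feed=.03,maxlat=.0006):
    p=np.array(p,float);t0=get_obs()['time'];k=0
    while True:
        F=avgF(2)-F0;o=get_obs();l=np.hypot(F[0],F[1])
        print(f"{o['time']:.2f} cmd {p[0]*1e3:.2f} {p[1]*1e3:.2f} {z*1e3:.2f} act",np.round(o['eef_pos']*1e3,2),'F',np.round(F,1))
        if z<=zend+1e-6 and l<fl: return p,z,'end'
        if o['time']-t0>tmax: return p,z,'time'
        if np.linalg.norm(F)>13: z+=.001
        elif l<fl and F[2]<fz: z=max(zend,z-step)
        elif l<db: return p,z,'stuck'
        if l>db:
            s=min(gain*(l-db*.5),maxlat); p=p+s*F[:2]/l
        if servo_line([*p,z],feed=feed,guard=guard):
            o=get_obs(); print('  guard',np.round(o['force']-F0,1)); z=max(z,o['eef_pos'][2])
E
python3 - <<'E'
from ins import *
F0=np.array([.5,.2,-1.4])
print(insert([.5043,.1544],.114,.0784,F0,tmax=4))
E
```

```text
7.33 cmd 504.30 154.40 114.00 act [504.29 154.37 113.99] F [ 0.  -0.1 -0.1]
7.61 cmd 504.30 154.40 112.70 act [504.25 154.38 112.66] F [-0.7 -0.  -0.1]
7.89 cmd 504.30 154.40 111.40 act [504.24 154.37 111.32] F [-0.7  0.   0.2]
8.18 cmd 504.30 154.40 110.10 act [504.25 154.4  110.05] F [ 0.1 -0.1  0. ]
8.46 cmd 504.30 154.40 108.80 act [504.24 154.39 108.74] F [-0.5 -0.2 -0.4]
8.74 cmd 504.30 154.40 107.50 act [504.26 154.39 107.43] F [-0.4 -0.5  0.5]
9.03 cmd 504.30 154.40 106.20 act [504.24 154.36 106.14] F [-0.7  0.2  0.2]
9.31 cmd 504.30 154.40 104.90 act [504.24 154.4  104.85] F [ 0.  -0.8  0.4]
9.59 cmd 504.30 154.40 103.60 act [504.25 154.39 103.55] F [-0.4 -0.6  0.5]
9.88 cmd 504.30 154.40 102.30 act [504.24 154.33 102.23] F [-0.5 -0.9  0.5]
10.16 cmd 504.30 154.40 101.00 act [504.28 154.33 100.94] F [ 0.9 -0.6 -0.1]
10.44 cmd 504.30 154.40 99.70 act [504.35 154.29  99.67] F [ 0.5 -1.6  0.3]
10.72 cmd 504.35 154.25 98.40 act [504.39 154.15  98.35] F [ 0.8 -2.3 -0.4]
11.01 cmd 504.45 153.98 97.10 act [504.48 153.92  97.05] F [ 0.3 -2.9  0.6]
11.29 cmd 504.49 153.64 95.80 act [504.48 153.63  95.74] F [ 0.3 -1.9 -0. ]
(array([0.50448715, 0.1536441 ]), 0.09580000000000007, 'time')
```

```bash
python3 - <<'E'
from ins import *
F0=np.array([.3,.2,-1.4])
print(insert([.50449,.15344],.0958,.0815,F0,tmax=6,gain=.0002,step=.0015))
E
```

```text
11.32 cmd 504.49 153.44 95.80 act [504.47 153.6   95.75] F [ 0.2 -1.9  0.2]
11.61 cmd 504.52 153.17 94.30 act [504.5  153.24  94.22] F [ 0.9 -1.6  0.3]
11.89 cmd 504.64 152.96 92.80 act [504.63 152.99  92.71] F [ 0.7 -0.8  0.2]
12.18 cmd 504.64 152.96 91.30 act [504.73 152.87  91.26] F [ 1.1 -2.2 -0.3]
12.46 cmd 504.81 152.62 89.80 act [504.88 152.59  89.74] F [ 1.8 -2.3 -0.5]
12.74 cmd 505.11 152.26 88.30 act [505.03 152.25  88.18] F [ 0.9 -1.3 -0.6]
13.03 cmd 505.22 152.09 86.80 act [505.18 152.03  86.71] F [ 0.8 -1.8 -0.7]
13.31 cmd 505.34 151.84 85.30 act [505.29 151.75  85.19] F [ 0.9 -2.2 -0.4]
13.59 cmd 505.48 151.51 83.80 act [505.39 151.5   83.64] F [ 1.1 -2.3 -1.3]
13.88 cmd 505.65 151.16 82.30 act [505.48 151.27  82.16] F [ 0.7 -1.2 -1. ]
14.16 cmd 505.72 151.04 81.50 act [505.57 151.16  81.42] F [-0.2  0.4 -0.5]
(array([0.50571983, 0.15103648]), 0.0815, 'end')
```

```bash
python3 - <<'E'
from ins import *
F0=np.array([.3,.2,-1.4])
print(insert([.50565,.1511],.0815,.0755,F0,tmax=6,gain=.0002,step=.0008,fz=5,guard=6,db=1.2))
o=get_obs();print(o['eef_pos'],o['force'],o['moment'],o['opening'])
f=grab('wrist','w4');grab('side','s4')
E
```

```text
14.19 cmd 505.65 151.10 81.50 act [505.56 151.15  81.42] F [ 0.   0.3 -0.7]
14.47 cmd 505.65 151.10 80.70 act [505.57 151.16  80.62] F [-0.3  0.1 -0.3]
14.76 cmd 505.65 151.10 79.90 act [505.58 151.13  79.82] F [-0.5  0.4 -0.1]
15.04 cmd 505.65 151.10 79.10 act [505.62 151.11  79.06] F [-0.4  0.4  0.2]
15.32 cmd 505.65 151.10 78.30 act [505.65 151.11  78.34] F [-0.7  0.1  1. ]
15.61 cmd 505.65 151.10 77.50 act [505.77 151.16  78.17] F [-3.3  0.3 10.1]
15.89 cmd 505.11 151.15 77.50 act [505.73 151.18  78.21] F [-1.6  0.2  8.4]
16.18 cmd 504.91 151.18 77.50 act [505.69 151.18  78.21] F [-0.  -0.7  7.7]
(array([0.5049111 , 0.15117649]), 0.07750000000000003, 'stuck')
[0.50569093 0.15117719 0.07820623] [-0.84955422 -0.12558952  6.09175912] [-0.08472031  0.18161507  0.01529252] 0.01790416139132732
```

View pics/w4.png

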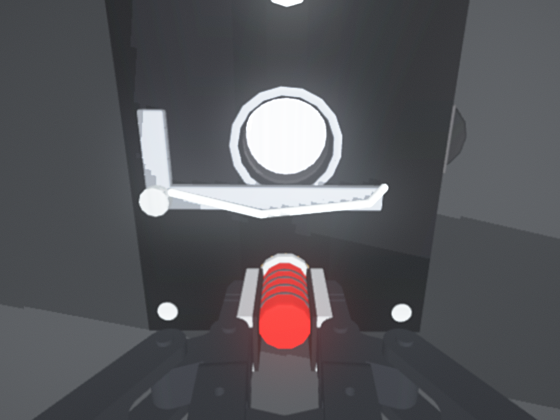

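```bash
python3 - <<'E'
from ins import *
servo_line([.5056,.1511,.0779],feed=.03)
gripper_open()
o=get_obs();print(o['time'],o['force'],o['eef_pos'])
servo_line([.5056,.1511,.17],feed=.2)
f=grab('wrist','w5')
move_pose([.4948,-.1896,.15],down(1.525))
servo_line([.4948,-.1896,.069],feed=.12,guard=6)
close()
o=get_obs();print(o['time'],o['eef_pos'],o['force'],o['opening'])
E
```

```text
17.1833 [-0.38403035  0.17925175 -0.1097299 ] [0.50559799 0.15111158 0.07788548]
20.5833 [ 0.49494392 -0.18965687  0.06935712] [-1.37569741  0.53188555  5.5255088 ] 0.01849237475009225
```

View pics/w5.png

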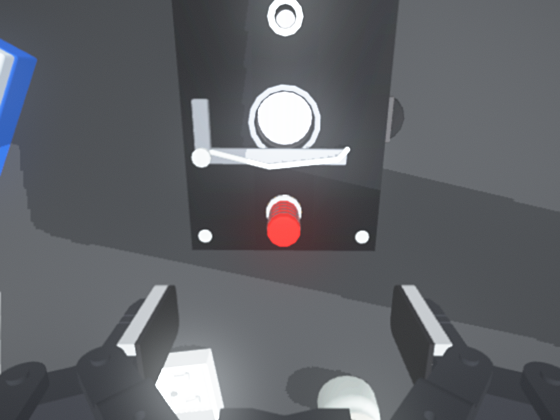

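```bash
python3 - <<'E'
from ins import *
import pickle
f=pickle.load(open('pics/w5.pkl','rb'))
s=onplane(f,285,16.5,.069);r=onplane(f,284,230.5,.107);a=onplane(f,205,236.5,.069);b=onplane(f,362,237.5,.069)
print(s,r,np.linalg.norm(s[:2]-r[:2]),np.arctan2(*(a-b)[1::-1]),np.arctan2(*(r-s)[1::-1])-np.pi/2)
servo_line([.4949,-.1896,.145],feed=.2)
uy=np.array([-np.sin(.232),np.cos(.232)])
h=np.array([.5057,.1511])-.12*uy
p=h+.045*uy
move_pose([*p,.165],down(np.pi+.232-2*np.pi)); wait(.1)
F0=avgF(4);np.save('F0.npy',F0)
o=get_obs();print(o['time'],o['eef_pos'],F0,o['opening'],h)
grab('wrist','w6')
E
```

```text
[0.53292955 0.03405606 0.069     ] [0.50628911 0.14931705 0.107     ] 0.11829965886159335 0.2251922955204545 0.22714268982686892
22.4917 [0.52292886 0.07727424 0.16472527] [-0.05949242  0.22695584 -0.89744023] 0.018202633395880432 [0.53329093 0.03431498]
```

View pics/w6.png

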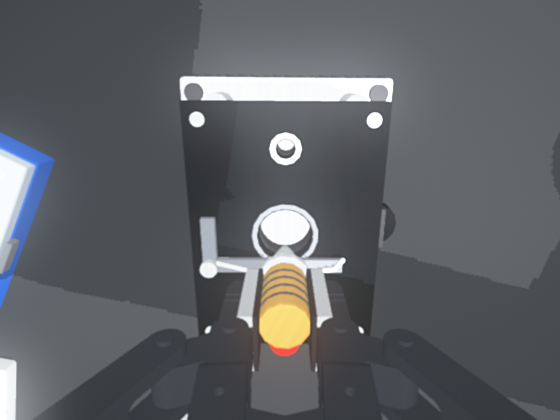

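```bash
python3 - <<'E'
from ins import *
import pickle
f=pickle.load(open('pics/w6.pkl','rb'));im=f['img']
a=cv2.resize(im[120:180,255:315],(540,540),interpolation=0);b=cv2.resize(im[235:275,265:305],(250,250),interpolation=0)
b=np.vstack([b,np.zeros((290,250,3),np.uint8)])
cv2.imwrite('pics/c6.png',np.hstack([a,b])[:,:,::-1])
s=onplane(f,285.5,148.5,.069);t=onplane(f,285,247,.1647-.0394);print(s,t,s-t+get_obs()['eef_pos'])
p=onplane(f,197,119.5,.069)-onplane(f,374.5,120,.069);print(np.arctan2(p[1],p[0]))
E
```

```text
[0.53285989 0.03374948 0.069     ] [0.52343518 0.07559878 0.1253    ] [0.53241664 0.0354984  0.10852107]
0.22736740536935127
```

View pics/c6.png

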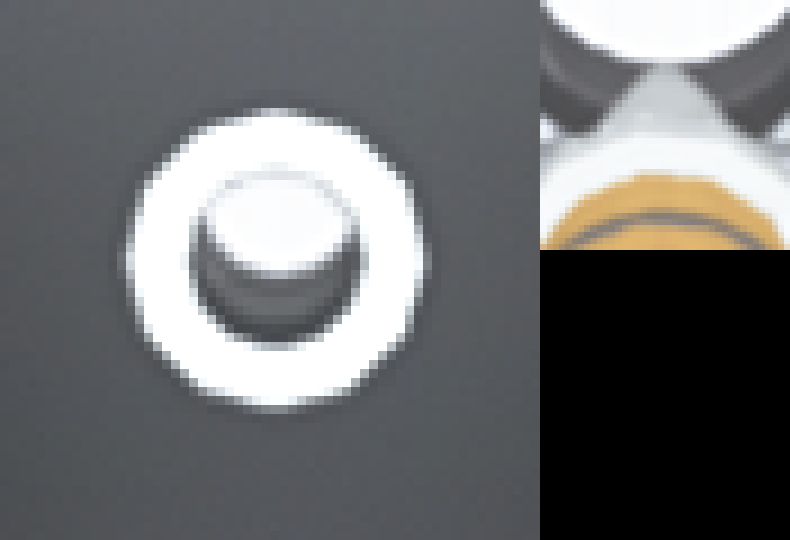

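```bash
python3 - <<'E'
from ins import *
F0=np.load('F0.npy')
p=[.5328,.0346];rot=down(np.pi+.229-2*np.pi)
move_pose([*p,.125],rot)
print(servo_line([*p,.107],feed=.05,guard=3))
print(insert(p,.107,.0815,F0,tmax=8,gain=.0002,step=.0013))
E
```

```text
False
23.43 cmd 532.80 34.60 107.00 act [532.78  34.84 107.05] F [-0.  -0.1  0.2]
23.72 cmd 532.80 34.60 105.70 act [532.9   34.6  105.82] F [-0.2 -0.2 -0.1]
24.00 cmd 532.80 34.60 104.40 act [532.75  34.59 104.35] F [ 0.1 -0.4  0.1]
24.28 cmd 532.80 34.60 103.10 act [532.72  34.62 103.02] F [ 0.2 -0.3  0.2]
24.57 cmd 532.80 34.60 101.80 act [532.75  34.61 101.75] F [ 0.3 -0.4  0.1]
24.85 cmd 532.80 34.60 100.50 act [532.77  34.62 100.46] F [ 0.3  0.2 -0.5]
25.13 cmd 532.80 34.60 99.20 act [532.77  34.63  99.15] F [-0.  -0.3 -0.2]
25.42 cmd 532.80 34.60 97.90 act [532.74  34.61  97.83] F [-0.2 -0.   0.7]
25.70 cmd 532.80 34.60 96.60 act [532.73  34.6   96.53] F [ 0.5  0.2 -0. ]
25.98 cmd 532.80 34.60 95.30 act [532.79  34.59  95.27] F [-0.6  0.1  0.3]
26.27 cmd 532.80 34.60 94.00 act [532.79  34.59  93.95] F [-0.7 -0.2 -0.2]
26.55 cmd 532.80 34.60 92.70 act [532.79  34.61  92.66] F [-0.2 -0.2 -0.1]
26.83 cmd 532.80 34.60 91.40 act [532.75  34.61  91.34] F [ 0.4 -0.3  0.2]
27.12 cmd 532.80 34.60 90.10 act [532.8   34.59  90.08] F [-0.1 -0.6 -0.2]
27.40 cmd 532.80 34.60 88.80 act [532.77  34.57  88.74] F [0.1 0.  0.6]
27.68 cmd 532.80 34.60 87.50 act [532.78  34.59  87.44] F [ 0.3 -0.8  0.3]
27.97 cmd 532.80 34.60 86.20 act [532.67  34.49  86.1 ] F [-0.2 -1.6  0.7]
28.25 cmd 532.78 34.40 84.90 act [532.61  34.33  84.77] F [-0.8 -2.  -0.6]
28.53 cmd 532.66 34.12 83.60 act [532.58  34.15  83.5 ] F [-1.3 -1.1 -0.4]
28.82 cmd 532.49 33.98 82.30 act [532.54  34.08  82.28] F [-1.4  0.6  0.2]
29.10 cmd 532.32 34.05 81.50 act [532.44  34.07  81.53] F [-0.1  0.   0. ]
(array([0.53231806, 0.03404723]), 0.0815, 'end')
```

```bash
python3 - <<'E'
from ins import *
F0=np.load('F0.npy')
print(insert([.5324,.03405],.0815,.0755,F0,tmax=6,gain=.0002,step=.0008,fz=5))
p=get_obs()['eef_pos']
servo_line([p[0],p[1],.0778],feed=.03)
gripper_open()
servo_line([p[0],p[1],.16],feed=.2)
q=np.array([.5057,.1511])
f=grab('wrist','w7')
move_pose([.5057-.02,.1511+.06,.2],down(np.pi+.229-2*np.pi))
grab('wrist','w8');grab('side','s8');grab('top','t8')
print(get_obs()['time'])
E
```

```text
29.13 cmd 532.40 34.05 81.50 act [532.44  34.08  81.53] F [-0.5  0.3 -0.2]
29.42 cmd 532.40 34.05 80.70 act [532.42  34.06  80.64] F [-0.8  0.3 -0.2]
29.70 cmd 532.40 34.05 79.90 act [532.38  34.07  79.84] F [-0.5  0.5  0. ]
29.98 cmd 532.40 34.05 79.10 act [532.41  34.06  79.05] F [-0.6 -0.9 -0.5]
30.27 cmd 532.40 34.05 78.30 act [532.45  34.06  78.32] F [0.2 0.2 0.8]
30.55 cmd 532.40 34.05 77.50 act [532.56  34.01  78.16] F [-3.2  0.3  9.3]
30.83 cmd 531.88 34.10 77.50 act [532.51  34.01  78.2 ] F [-1.3  0.1  7.7]
31.12 cmd 531.74 34.11 77.50 act [532.48  34.02  78.19] F [-1.7 -0.1  7.5]
31.40 cmd 531.53 34.10 77.50 act [532.48  34.02  78.2 ] F [ 0.3 -0.5  6.2]
(array([0.53152536, 0.03409763]), 0.07750000000000003, 'stuck')
33.8417
```

View pics/w7.png

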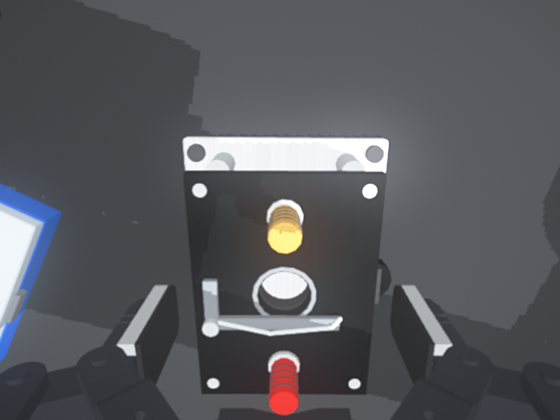

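View pics/w8.png

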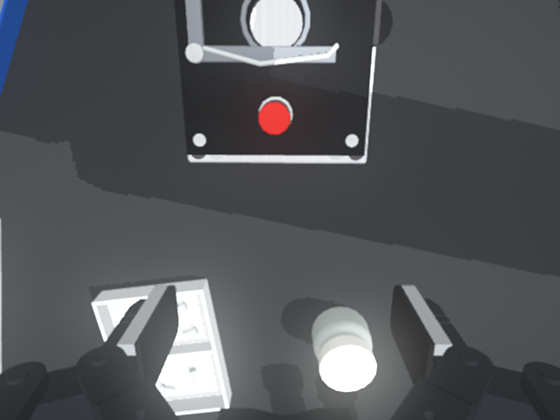

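View pics/s8.png

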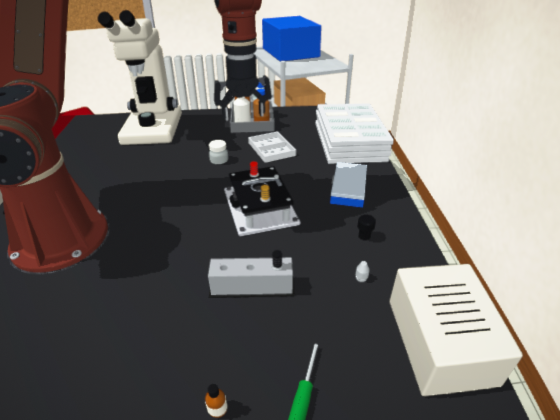

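```bash
python3 - <<'E'
from ins import *
import pickle
f=pickle.load(open('pics/w7.pkl','rb'));b=onplane(f,285.3,235.5,.107);r=onplane(f,284.5,400.5,.107)
print(b,r,np.linalg.norm(b-r))
g=pickle.load(open('pics/w8.pkl','rb'));print(onplane(g,274.5,118,.107))
finish_job()
E
```

```text
[0.53300228 0.03140572 0.107     ] [0.50639306 0.14726203 0.107     ] 0.11887277627582574
[0.50629136 0.14985009 0.107     ]
the job is handed in; nothing more can be done
```

Both pins are home in the order asked, the taper pin first and then the dowel. I handed the job in at about 34 s with the gripper open and clear of everything.

- **Taper pin:** I lowered it in small steps and eased it sideways whenever it met the carrier's edge. It drifted about 3.5 mm, mainly along the plate's -y, and took the plate with it. The flange came to rest at TCP z 78.2 mm; I expected 78.4 mm.
- **Dowel:** It went in the same way with less than 1 mm of easing, and its flange also came to rest at 78.2 mm.
- **Forces:** Sideways force stayed at about 3 N or less while each pin was going in. The highest reading was about 10 N, when each flange met the plate. These are samples between moves; I did not log continuous peaks.
- **Pictures:** The last wrist and side views show both pins upright with their flanges on the plate. The spare pin is still in the rack, and the other items look undisturbed.
- **Spacing check:** The two head tops measure 118.9 mm apart against a nominal 120 mm, which is within the 2 mm camera calibration.

The wrist picture put the red head up to about 4 mm in y from where the arm left it. That is more than the 2 mm calibration figure. I went by the force readings and seating heights there.

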